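# True up the nest-box frame with the assembly square

### The arm

A 6-joint arm with a two-finger parallel gripper is mounted at the origin on the work surface. World frame = base frame: x ahead of the robot, y to its left, z up, the work surface at z = 0. Lengths are in m, angles in rad, forces in N, time in s.
With the tool pointing down it reaches from about 0.3 to 0.775 m from the base axis. Payload 14.6 kg.
Tool frame: the origin (TCP) lies at the very end of the fingers, on their centre line; the grasp point (between the pads) lies 19 mm behind it; z points along the fingers, y is the line along which they close (so a half turn about z gives the same grasp; the last joint's range is limited). The gripper opens to 94 mm and grips with 3 to 60 N. Pads are 16 mm wide; open, the fingers measure 119 mm over their backs; the gripper's body (75 mm by 177 mm) begins 78 mm behind the grasp point.
Start: joints at [-1.169, 0.3, 1.521, -0, 1.321, -0.067], TCP at [0.248, -0.491, 0.205] pointing down, gripper open.
Joint ranges: [-3.03, 3.03], [-0.79, 2.21], [0.23, 2.52], [-1.04, 4.18], [0, 3.07], [-2.55, 2.55]. Speed limits (rad/s): [2.22, 2.22, 2.57, 3.14, 3.14, 3.14].

### API

Orientations are given as [roll, pitch, yaw] about the fixed x, y, z axes, in that order (R = Rz(yaw) Ry(pitch) Rx(roll)).
In Python, from station import status, vision, order, silhouettes gives the robot as it stands. The module is installed in compiled form; this text tells all that it offers.
- The arm moves only by the shell command python3 -m pendant 'ROWS' [FORCE]. ROWS is JSON, one flat list of numbers, 7 for each row, row after row: the shift along the tool's x, y, z in units of 500 mm (1.0 is 500 mm), then the turn, a rotation vector about the tool's x, y, z in units of 90 degrees (1.0 is 90 degrees), then the opening, from -1 (shut) to 1 (fully open). A call has 1 to 12 rows; each row is the pose to reach, as a shift and turn from the pose commanded when the call began, along the tool's axes at that moment; what a row does not reach only later rows make up. A row lasts 1/10 s, in which the tool goes at most 50 mm and 8.59 degrees, less where a joint would pass 70% of its speed; a pose out of reach is approached as far as the arm can. A call with a number of a shift or a turn outside -1 to 1 is refused whole. A call with a gripper value outside its range is refused whole. The fingers move at their own pace and stop on an object; FORCE is the grip in N (left out, the last holds). Time passes only in rows, so rows that repeat a pose let the fingers close. It gives the time, the measured TCP pose, the force, the opening and the grip force at its end, in the units of the state.
- status.get_obs(): the state, without advancing time (a new reading comes with each control period).
- vision.camera(name): name is "scene" or "top"; returns a dict with "pixels" (420x560x3 uint8, red, green, blue), "K" (3x3 intrinsics, pixels), "R" (3x3) and "t" (3): a world point X has camera coordinates R X + t. Camera axes: x right, y down, z forward; pixel columns grow to the right and rows downward; lengths in m; the calibration is good to about 2 mm. A picture is of the moment at which its call begins. There is no depth.
- order.hand_in(): hands the job in; it is judged then, once.
Trained networks look in a picture, given as the dict that the camera call returned (one of the last four; its "shot" number tells which), for a name from the list of things; names that differ only in an ending like _2 or _b are one class to them, and where a whole thing is asked for, a point or a joint stands for the part that bears it (a point fixed in the world has none). Each returns a list of dicts, best first, with "score" (0 to 1); they miss things now and then, are a little off and sometimes report something else, mostly with a low value. They report only what shows in the picture. A call takes as long as a camera call.
- silhouettes(target, picture): "region" (420x560 bool, what is visible of it) and "extent" ([left, top, right, bottom] in pixels, round what is visible of it).
The state is a dict: "time_s": time; "qpos": joint angles; "joint_vel": joint speeds; "tau": joint torques, N m; "ee_pos": TCP position; "eef_rot": TCP orientation; "force": force on the tool from outside, world axes, zero at the start; "moment": the same for the moment, N m; "grip_width": finger opening in m; "grip_force": force on a finger pad.
Only numpy, scipy, OpenCV 4.12 (cv2) and the standard library are available. Lean on these libraries where they do the work, as an engineer would, in place of code of your own. Each camera call takes 0.05 s, during which the arm holds its last target. There are 200 camera calls.

### The job

Pick up the triangular assembly square by its wooden diagonal bar, lay it flat on the white board and press its right-angled corner fully into the inner corner of the fixed rail and the pivoting stud, until one edge is flush along the rail and the other flush along the stud, which brings the stud square. Finish while still gripping the square and pressing it firmly against both, without letting go.

Things in the scene. Friction and masses are not known exactly. Their poses are not given: they have to be found in the camera images.
- board: White board 330 x 320 x 12 mm fixed on the bench, place and yaw vary; rail and stud lie on it. Origin: the frame's inner corner, on the board's TOP face (12 mm above the bench). x runs along the rail's inner face, y square to the rail, z up. Board covers x -60..270, y -70..250 mm. The square belongs at x > 0, y > 0; a small loose wood plate lies near x 230, y 200.
- rail (a point): Rail: softwood batten fixed on the board, 45 mm wide, 38 mm high, covering board x -55..260, y -45..0 mm; inner face is the plane y = 0. This point: middle of its inner face (board x 102.5, y 0, z 19 mm); axes as the board's.
- stud: Stud: softwood batten 45 mm wide, 225 mm long, 38 mm high, on the board, held by one pivot screw. Origin: on the screw's vertical axis at the board's top face (board x -22.5, y 22.5 mm). Its axes match the board's when it is square to the rail. Its y runs along the stud (wood from y -20 to 205 mm), its inner face is at its x = +22.5 mm.
- stud_end (a point): Far end of the stud's inner face, 205 mm beyond the screw along the stud, 19 mm above the board (board x 0, y 227.5 mm when square). The stud starts leaning in over the corner by 0.05 to 0.16 rad, so the square's far end meets it first and pushes it true as the corner goes home. It turns stiffly about its screw: friction 0.3 N m, no spring, stays where left.
- square: Loose assembly square, about 0.3 kg, flat on the bench: right-angled triangle of two aluminium bars (180 mm long outside, 26 wide, 10 thick) and a wooden diagonal bar. Origin: outer right-angled corner, underside; x and y along the two outer edges, z up. Symmetric about its diagonal. Home: origin at the board's origin, x along the rail, y along the stud.
- square_grip (a point): Middle of the wooden diagonal bar, the place to grip: square x 85, y 85, z 12 mm. The bar is 22 mm wide, 24 mm high (from the underside), 205 mm long, at 45 degrees to both edges. Grip across it from above, fingers closing along the square's x = y direction; over 50 mm free inside the triangle.

How it is judged:
By the outcome, as a careful person would: the job done as asked, in the order asked, and still so for the second after the job is handed in, while the arm keeps its last pose, push and grip.
It also fails if it takes over 45 s, if anything falls off the work surface, if the arm or the gripper's body presses on something with over 40 N, if the wrist force passes 120 N, or if a joint passes its speed limit or range.

## Working session

There is one attempt and no reset: what is moved stays moved. The work goes in short steps, Python scripts to look and compute and a shell command to move; the robot and the scene stay as the last step left them, time stands still between calls to the robot, and variables do not carry over. Pictures are saved under pics/ and viewed, at most 10 in all, crops included, and the job is handed in when it is done.

```bash
mkdir -p pics; cat > h.py <<'E'
import numpy as np,cv2
from scipy.spatial.transform import Rotation as Ro
from station import status,vision,order,silhouettes
def snap(cam,name=None):
    p=vision.camera(cam)
    if name: cv2.imwrite('pics/'+name,p['pixels'][:,:,::-1])
    return p
def toz(p,uv,z):
    uv=np.atleast_2d(np.asarray(uv,float));d=np.c_[uv,np.ones(len(uv))]@np.linalg.inv(p['K']).T@p['R']
    c=-p['R'].T@p['t'];s=(z-c[2])/d[:,2];return c+s[:,None]*d
def proj(p,X):
    c=np.atleast_2d(X)@p['R'].T+p['t'];c=c@p['K'].T;return c[:,:2]/c[:,2:]
E
python3 - <<'E'
from h import *
for c in('top','scene'):
    p=snap(c,c+'1.png');print(c,-p['R'].T@p['t'],p['K'][0])
    for n in('board','rail','stud','square'):
        for r in silhouettes(n,p)[:2]: print(n,r['score'],r['extent'],r['region'].sum())
o=status.get_obs();print(o)
E
```

```text
top [ 0.36962275 -0.05404825  1.06083145] [454.30589453   0.         277.45372306]
board 0.88 [96.9, 132.5, 241.1, 267.6] 17828
rail 0.91 [91.0, 134.6, 242.1, 268.1] 17949
stud 0.8 [194.3, 160.1, 235.5, 259.1] 2061
square 0.83 [339.7, 194.0, 449.2, 260.7] 2419
scene [ 1.21556818 -0.46724759  0.85463164] [527.98775005   0.         276.94137746]
board 0.72 [293.2, 156.4, 496.7, 289.5] 15062
rail 0.85 [294.7, 154.4, 496.3, 288.6] 14869
stud 0.74 [316.0, 178.0, 375.7, 253.4] 2001
stud 0.51 [294.5, 158.0, 494.5, 289.8] 14770
square 0.62 [92.5, 253.5, 217.2, 326.4] 3570
{'time_s': 0.5, 'qpos': array([-1.16863209e+00,  2.99891951e-01,  1.52100166e+00, -1.51689564e-05,
        1.32067796e+00, -6.66129427e-02]), 'joint_vel': array([-7.81910628e-04,  1.28656267e-03,  2.80938769e-05, -6.78175562e-04,
       -1.00590478e-04,  1.23997039e-04]), 'tau': array([ 4.16477478e-04, -5.31342244e+01, -3.52739561e+01,  7.08458223e-02,
        2.15595611e-02, -3.53519931e-05]), 'ee_pos': array([ 0.24847329, -0.49066882,  0.2054493 ]), 'eef_rot': array([3.14157259e+00, 1.60682468e-05, 4.68780930e-01]), 'force': array([ 0.21813306, -0.43510545,  0.91776826]), 'moment': array([-0.03785094, -0.0670673 , -0.01724097]), 'grip_force': 0.0, 'grip_width': 0.09374740001405753}
```

View pics/top1.png

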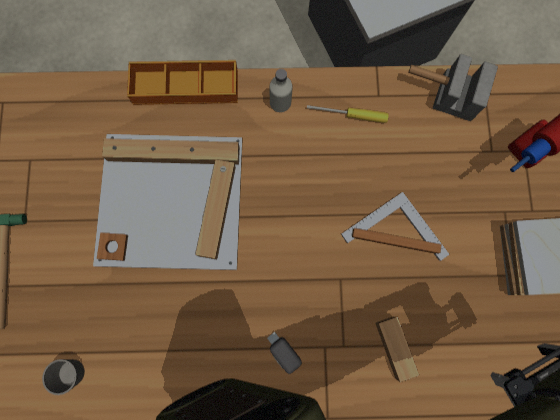

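View pics/scene1.png

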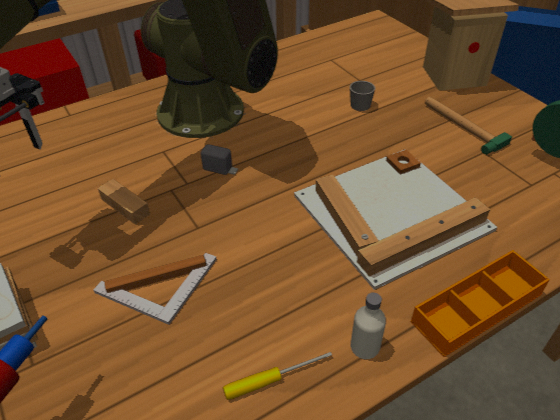

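The top picture shows the rail along the top of the board and the stud on its right, with the frame's inner corner near (228,160). The loose square lies at right, with its corner near (403,195) and its ends near (343,237) and (447,257).

```bash
cat > fit.py <<'E'
from h import *
from scipy.optimize import minimize
S=4
def mask(p,polys,sub=()):
    m=np.zeros((420*S,560*S),np.uint8)
    for L,v in((polys,255),(sub,0)):
        for P in L:
            q=(proj(p,P)+.5)*S-.5
            cv2.fillPoly(m,[cv2.convexHull(np.round(q*16).astype(np.int32))],v,shift=4)
    return cv2.resize(m,(560,420),interpolation=cv2.INTER_AREA)/255.
def T(pose,z0,P):
    c,s=np.cos(pose[2]),np.sin(pose[2]);P=np.array(P,float)/1000
    return np.c_[pose[0]+c*P[:,0]-s*P[:,1],pose[1]+s*P[:,0]+c*P[:,1],z0+P[:,2]]
def box(x0,x1,y0,y1,z0,z1): return [(x,y,z) for x in(x0,x1) for y in(y0,y1) for z in(z0,z1)]
def prism(q,z0,z1): return [(x,y,z) for x,y in q for z in(z0,z1)]
d=205/2**1.5;w=11/2**.5
BAR=prism([(85+a*d+b*w,85-a*d+b*w) for a in(-1,1) for b in(-1,1)],0,24)
def sqm(p,pose,z0=0.): return mask(p,[T(pose,z0,box(0,180,0,26,0,10)),T(pose,z0,box(0,26,0,180,0,10))],[T(pose,z0,BAR)])
def bdm(p,pose): return mask(p,[T(pose,.012,box(-60,270,-70,250,-12,0))],[T(pose,.012,box(-55,260,-45,0,0,38))])
def white(p,roi):
    h=cv2.cvtColor(p['pixels'],cv2.COLOR_RGB2HSV).astype(int)
    m=((h[...,1]<60)&(h[...,2]>110)).astype(float);r=np.zeros_like(m);a,b,c,e=roi;r[b:e,a:c]=1;return m*r
def fit(f,m,x0,ign=None):
    k=1 if ign is None else 1-ign(x0)
    return min((minimize(lambda q:np.abs(f(q)-m).__mul__(k).sum(),x0,method='Nelder-Mead',options=dict(initial_simplex=np.array(x0)+np.array([[0,0,0],[s,0,0],[0,s,0],[0,0,5*s]]),xatol=1e-5,fatol=.1)) for s in(.008,-.006)),key=lambda r:r.fun)
E
cat > m1.py <<'E'
from fit import *
p=snap('top')
c=toz(p,[[403,195],[343,237]],.01);dd=c[1]-c[0];s=fit(lambda q:sqm(p,q),white(p,(325,180,470,275)),[c[0,0],c[0,1],np.arctan2(dd[1],dd[0])])
print('square',s.x,s.fun)
c=toz(p,[[228,160],[102,158]],.012);dd=c[1]-c[0];m=white(p,(80,125,255,285))
x0=[c[0,0],c[0,1],np.arctan2(dd[1],dd[0])]
# ignore stud & plate zone
ig=lambda q:mask(p,[T(q,.012,box(-62,50,-20,235,0,38)),T(q,.012,box(195,268,160,245,0,20))])
b=fit(lambda q:bdm(p,q),m,x0,ig);b=fit(lambda q:bdm(p,q),m,b.x,ig);print('board',b.x,b.fun)
im=p['pixels'][:,:,::-1].copy()
im=cv2.resize(im[120:290,80:470],None,fx=2,fy=2,interpolation=cv2.INTER_CUBIC)
def dr(P,col):
    q=np.round(((proj(p,P)+.5-[80,120])*2-.5)*8).astype(np.int32);cv2.polylines(im,[q],True,col,1,shift=3)
dr(T(s.x,0,[(0,0,10),(180,0,10),(0,180,10)]),(0,0,255))
dr(T(b.x,.012,[(-60,-70,0),(270,-70,0),(270,250,0),(-60,250,0)]),(0,0,255))
dr(T(b.x,.012,[(-55,-45,38),(260,-45,38),(260,0,38),(-55,0,38)]),(255,0,0))
cv2.imwrite('pics/fit1.png',im)
np.save('pose.npy',[s.x,b.x])
for q,z in((s.x,0),(b.x,.012)): print('grip',T(q,z,[(85,85,12)]))
E
python3 m1.py
```

```text
square [ 0.61631074 -0.36404561  2.14190303] 182.60392156862744
board [0.69291118 0.0806036  1.5232298 ] 234.07678585159553
grip [[ 0.49885207 -0.33848272  0.012     ]]
grip [[0.61204895 0.16954909 0.024     ]]
```

View pics/fit1.png

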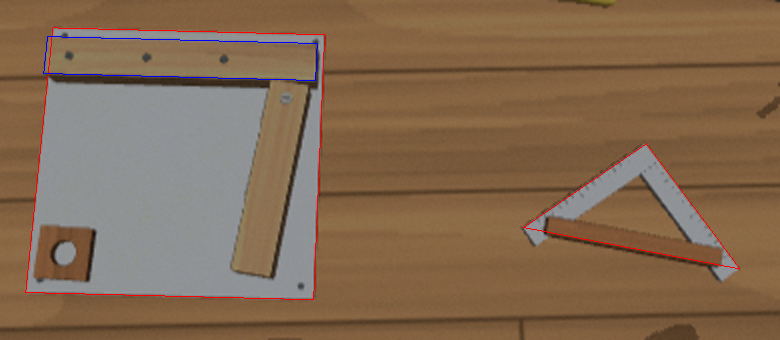

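```bash
cat > plan.py <<'E'
from h import *
import sys
o=status.get_obs();R=Ro.from_euler('xyz',o['eef_rot'])
s,b=np.load('pose.npy')
def plan(X,yaw):
    d=R.inv().apply(np.array(X)-o['ee_pos'])/.5
    t=(R.inv()*Ro.from_euler('xyz',[np.pi,0,yaw])).as_rotvec()/(np.pi/2)
    print(np.round(d,4),np.round(t,4))
def st(): print(o['time_s'],o['ee_pos'],o['eef_rot'],o['force'],o['grip_width'],o['grip_force'])
E
python3 -c "
from plan import *
plan([.4989,-.3385,.06],s[2]-.785398);plan([.4989,-.3385,.004],s[2]-.785398)"
```

```text
[ 0.5843 -0.0452  0.2909] [-0.     -0.     -0.5652]
[ 0.5843 -0.0452  0.4029] [-0.     -0.     -0.5652]
```

```bash
python3 -m pendant '[0.5843,-0.0452,0.2,0,0,-0.5652,0.4, 0.5843,-0.0452,0.2,0,0,-0.5652,0.4, 0.5843,-0.0452,0.2,0,0,-0.5652,0.4, 0.5843,-0.0452,0.2,0,0,-0.5652,0.4, 0.5843,-0.0452,0.2,0,0,-0.5652,0.4, 0.5843,-0.0452,0.2,0,0,-0.5652,0.4, 0.5843,-0.0452,0.2,0,0,-0.5652,0.4, 0.5843,-0.0452,0.2909,0,0,-0.5652,0.4, 0.5843,-0.0452,0.2909,0,0,-0.5652,0.4, 0.5843,-0.0452,0.2909,0,0,-0.5652,0.4]' 
python3 -c "
from plan import *
snap('scene','scene2.png')
plan([.4989,-.3385,.004],s[2]-.785398)"
```

```text
time_s: 1.55
ee_pos: [0.4984, -0.3389, 0.0605]
eef_rot: [-3.141, -0.0, 1.355]
force: [-0.1, -0.7, -0.5]
grip_width: 0.0656
grip_force: 0.0
[0.0009 0.0009 0.1131] [-0.0007 -0.0003 -0.0008]
```

View pics/scene2.png

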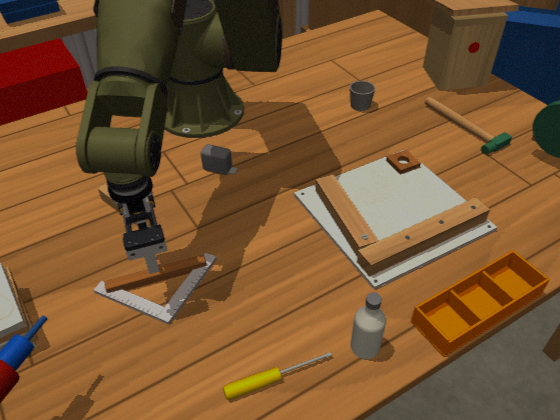

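The hand is over the wooden bar. The near finger, at about (150,262), is on the inner side of the bar and the other is behind it, so I'll go down and grip.

```bash
python3 -m pendant '[0,0,0.06,0,0,0,0.4, 0,0,0.113,0,0,0,0.4, 0,0,0.113,0,0,0,0.4, 0,0,0.113,0,0,0,-1, 0,0,0.113,0,0,0,-1, 0,0,0.113,0,0,0,-1, 0,0,0.113,0,0,0,-1, 0,0,0.113,0,0,0,-1]' 50
python3 -m pendant '[0,0,0,0,0,0,-1, 0,0,0,0,0,0,-1, 0,0,-0.05,0,0,0,-1, 0,0,-0.1,0,0,0,-1, 0,0,-0.16,0,0,0,-1, 0,0,-0.16,0,0,0,-1]' 
python3 - <<'E'
from fit import *
from plan import *
st()
p=snap('top','top3.png');q=snap('scene')
# square pose if the grip is nominal
bx=T(b,.012,[(85+45,85+35,0)])[0]
plan([bx[0],bx[1],.084],b[2]-.785398)
c=np.hstack([p['pixels'][100:300,150:500],q['pixels'][160:360,60:310]])[:,:,::-1]
cv2.imwrite('pics/grip.png',cv2.resize(c,None,fx=1.33,fy=1.33))
E
```

```text
time_s: 2.4
ee_pos: [0.4991, -0.3386, 0.0041]
eef_rot: [3.141, 0.0, 1.357]
force: [0.4, 0.6, 0.2]
grip_width: 0.0291
grip_force: 0.0
time_s: 3.0
ee_pos: [0.5002, -0.3394, 0.0869]
eef_rot: [3.137, 0.002, 1.357]
force: [-0.2, 0.0, -3.0]
grip_width: 0.0218
grip_force: 50.0
3.0 [ 0.50017806 -0.33942472  0.08690885] [3.13675707e+00 2.30991793e-03 1.35668472e+00] [-0.15690244  0.01156733 -2.95209386] 0.021773731093722302 49.99703049659729
[ 1.1194 -0.0816  0.0028] [0.0034 0.0005 0.394 ]
```

View pics/grip.png

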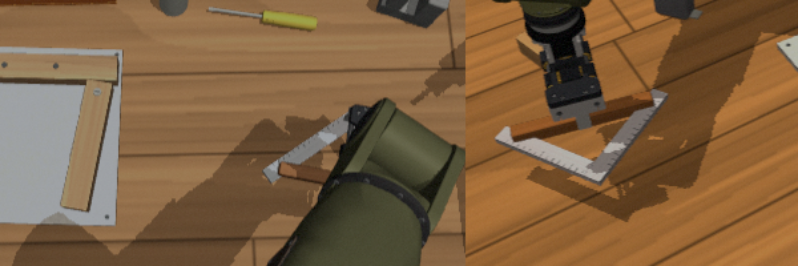

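```bash
python3 -m pendant '[0.1,-0.0082,0,0,0,0.06,-1, 0.2,-0.016,0,0,0,0.13,-1, 0.3,-0.024,0,0,0,0.2,-1, 0.4,-0.032,0,0,0,0.27,-1, 0.5,-0.04,0,0,0,0.34,-1, 0.6,-0.044,0,0,0,0.394,-1, 0.6,-0.044,0,0,0,0.394,-1]'
python3 - <<'E'
from fit import *
from plan import *
st()
bx=T(b,.012,[(85+45,85+35,0)])[0]
plan([bx[0],bx[1],.084],b[2]-.785398)
E
```

```text
time_s: 3.8
ee_pos: [0.5406, -0.0356, 0.0815]
eef_rot: [-3.139, 0.001, 0.739]
force: [0.1, 0.1, -2.3]
grip_width: 0.022
grip_force: 50.0
3.8 [ 0.54064421 -0.03556509  0.08154455] [-3.13874145e+00  1.28958301e-03  7.39031881e-01] [ 0.12124073  0.05558357 -2.33689416] 0.02196049060390584 49.99862730503082
[ 0.3961 -0.3202 -0.0045] [-0.0018  0.0008  0.0008]
```

```bash
python3 -m pendant '[0.07,-0.055,-0.004,0,0,0,-1, 0.14,-0.112,-0.004,0,0,0,-1, 0.21,-0.17,-0.004,0,0,0,-1, 0.28,-0.225,-0.004,0,0,0,-1, 0.35,-0.28,-0.004,0,0,0,-1, 0.396,-0.32,-0.004,0,0,0,-1, 0.396,-0.32,-0.004,0,0,0,-1, 0.396,-0.32,-0.004,0,0,0,-1]'
cat > look.py <<'E'
from fit import *
from plan import *
import sys
st()
# in-plane tcp in board frame
c,sn=np.cos(b[2]),np.sin(b[2]);d=o['ee_pos'][:2]-b[:2]
print('board mm, tcp-85:',1000*np.array([c*d[0]+sn*d[1],-sn*d[0]+c*d[1]])-85,'z',1000*(o['ee_pos'][2]-.012),'dyaw deg',np.degrees(o['eef_rot'][2]-b[2]+np.pi/4))
p=snap('top');q=snap('scene')
cc=np.hstack([cv2.resize(p['pixels'][115:285,80:260],None,fx=2.2,fy=2.2),cv2.resize(q['pixels'][130:300,290:470],None,fx=2.2,fy=2.2)])[:,:,::-1]
cv2.imwrite('pics/'+sys.argv[1],cc)
E
python3 look.py a.png
```

```text
time_s: 4.6
ee_pos: [0.5793, 0.2106, 0.0835]
eef_rot: [-3.14, 0.003, 0.739]
force: [-0.5, 0.1, -3.4]
grip_width: 0.0217
grip_force: 50.0
4.6 [0.57928541 0.2106243  0.08346176] [-3.14038950e+00  2.82642038e-03  7.38870469e-01] [-0.48965393  0.07341612 -3.37835343] 0.02173538919809208 49.99690353870392
board mm, tcp-85: [39.47089467 34.6795482 ] z 71.46176405830818 dyaw deg 0.059521007389177046
```

View pics/a.png

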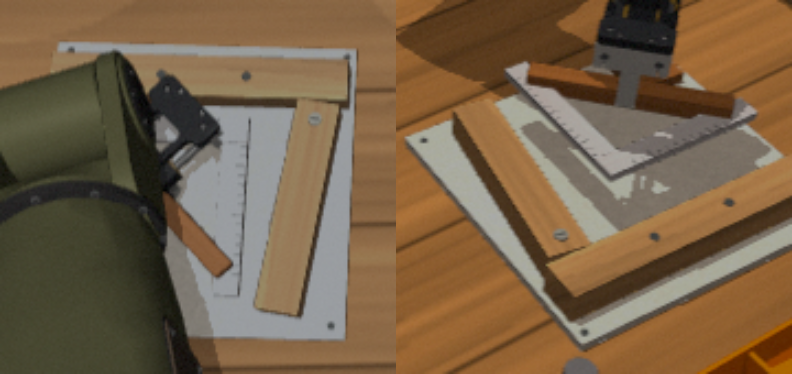

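```bash
python3 -m pendant '[0.007,-0.007,0.04,0,0,0,-1, 0.007,-0.007,0.08,0,0,0,-1, 0.007,-0.007,0.11,0,0,0,-1, 0.007,-0.007,0.125,0,0,0,-1, 0.007,-0.007,0.13,0,0,0,-1, 0.007,-0.007,0.133,0,0,0,-1, 0.007,-0.007,0.136,0,0,0,-1]'
python3 look.py b.png
```

```text
time_s: 5.4
ee_pos: [0.5808, 0.2159, 0.0182]
eef_rot: [3.141, -0.001, 0.738]
force: [-0.3, -0.6, -3.3]
grip_width: 0.0217
grip_force: 50.0
5.4 [0.58076874 0.21587268 0.01822616] [ 3.14104129e+00 -1.12515673e-03  7.37633572e-01] [-0.33953913 -0.64362034 -3.31556458] 0.021728424239674488 49.9971342086792
board mm, tcp-85: [44.78386371 33.44745484] z 6.226157659632227 dyaw deg -0.011347987669255431
```

```bash
python3 -m pendant '[0,0,0.002,0,0,0,-1, 0,0,0.004,0,0,0,-1, 0,0,0.004,0,0,0,-1]'
python3 -m pendant '[0,0,0.001,0,0,0,-1, 0,0,0.002,0,0,0,-1, 0,0,0.002,0,0,0,-1]'
```

```text
time_s: 5.8
ee_pos: [0.5805, 0.2159, 0.0157]
eef_rot: [3.141, -0.0, 0.738]
force: [0.1, 0.0, -2.2]
grip_width: 0.0218
grip_force: 50.0
time_s: 6.1
ee_pos: [0.5805, 0.216, 0.0157]
eef_rot: [3.141, -0.001, 0.738]
force: [-6.1, -1.9, 10.6]
grip_width: 0.0216
grip_force: 50.0
```

```bash
python3 -m pendant '[0.01,0.01,0,0,0,0,-1, 0.02,0.02,0,0,0,0,-1, 0.03,0.03,0,0,0,0,-1, 0.037,0.037,0,0,0,0,-1, 0.037,0.037,0,0,0,0,-1]'
python3 -m pendant '[-0.008,0.008,0,0,0,0,-1, -0.016,0.016,0,0,0,0,-1, -0.024,0.024,0,0,0,0,-1, -0.032,0.032,0,0,0,0,-1, -0.04,0.04,0,0,0,0,-1, -0.046,0.046,0,0,0,0,-1, -0.051,0.051,0,0,0,0,-1, -0.051,0.051,0,0,0,0,-1]'
python3 look.py c.png
```

```text
time_s: 6.6
ee_pos: [0.6075, 0.2148, 0.0158]
eef_rot: [3.141, -0.002, 0.737]
force: [0.4, -0.8, 6.1]
grip_width: 0.0215
grip_force: 50.0
time_s: 7.4
ee_pos: [0.6055, 0.179, 0.0158]
eef_rot: [3.141, -0.002, 0.737]
force: [-0.2, 2.0, 6.4]
grip_width: 0.0214
grip_force: 50.0
7.4 [0.60546444 0.17898067 0.0157593 ] [ 3.14102122e+00 -2.46770794e-03  7.37421896e-01] [-0.20533492  2.02759815  6.43005766] 0.021448917187955618 50.01629590988159
board mm, tcp-85: [9.10782627 7.02552363] z 3.759303776682401 dyaw deg -0.023476134297346744
```

View pics/c.png

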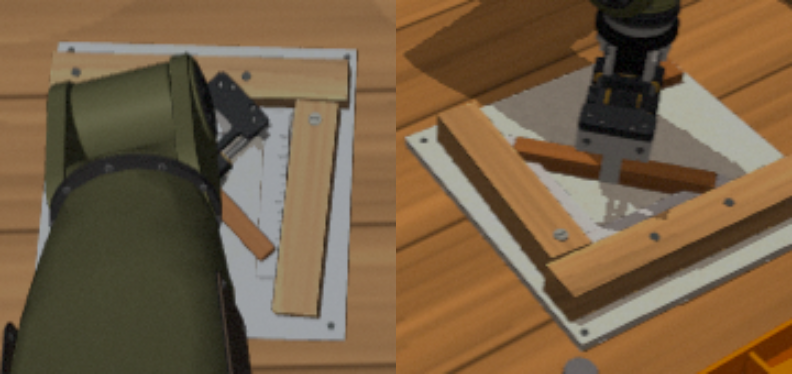

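The square is pushing the stud's far end out as planned: the stud now runs from about (300,100) to (275,310) in the left pane. Next I'll close in on the rail.

```bash
python3 -m pendant '[0.003,0.003,0,0,0,0,-1, 0.006,0.006,0,0,0,0,-1, 0.006,0.006,0,0,0,0,-1]'
python3 -m pendant '[-0.003,0.003,0,0,0,0,-1, -0.006,0.006,0,0,0,0,-1, -0.008,0.008,0,0,0,0,-1, -0.008,0.008,0,0,0,0,-1]'
python3 -m pendant '[0.0015,0.0015,0,0,0,0,-1, 0.003,0.003,0,0,0,0,-1, 0.003,0.003,0,0,0,0,-1]'
```

```text
time_s: 7.8
ee_pos: [0.6093, 0.1787, 0.0158]
eef_rot: [3.141, -0.001, 0.738]
force: [-5.5, 1.0, 9.5]
grip_width: 0.0217
grip_force: 50.0
time_s: 8.2
ee_pos: [0.6094, 0.1736, 0.0157]
eef_rot: [3.141, -0.003, 0.738]
force: [-0.2, 5.3, 6.5]
grip_width: 0.0212
grip_force: 50.0
time_s: 8.5
ee_pos: [0.6109, 0.1733, 0.0157]
eef_rot: [-3.141, -0.001, 0.738]
force: [-6.9, 3.4, 11.5]
grip_width: 0.022
grip_force: 50.0
```

```bash
python3 -m pendant '[0.0015,0.0015,0,0,0,0,-1, 0.003,0.003,0,0,0,0,-1, 0.003,0.003,0,0,0,0,-1]'
python3 -m pendant '[-0.0015,0.0015,0,0,0,0,-1, -0.003,0.003,0,0,0,0,-1, -0.003,0.003,0,0,0,0,-1]'
```

```text
time_s: 8.8
ee_pos: [0.6115, 0.173, 0.0157]
eef_rot: [-3.139, 0.003, 0.738]
force: [-20.2, 0.4, 19.1]
grip_width: 0.0213
grip_force: 50.0
time_s: 9.1
ee_pos: [0.6118, 0.1725, 0.0157]
eef_rot: [-3.139, -0.0, 0.739]
force: [-15.0, 12.7, 15.2]
grip_width: 0.0215
grip_force: 50.0
```

```bash
python3 -m pendant '[-0.0015,0.0015,0,0,0,0,-1, -0.003,0.003,0,0,0,0,-1, -0.003,0.003,0,0,0,0,-1]'
python3 -m pendant '[-0.0015,0.0015,0,0,0,0,-1, -0.003,0.003,0,0,0,0,-1, -0.003,0.003,0,0,0,0,-1]'
python3 look.py d.png
```

```text
time_s: 9.4
ee_pos: [0.6117, 0.1712, 0.0157]
eef_rot: [-3.138, -0.001, 0.739]
force: [-14.9, 17.3, 12.6]
grip_width: 0.0214
grip_force: 50.0
time_s: 9.7
ee_pos: [0.6117, 0.1698, 0.0158]
eef_rot: [-3.138, -0.002, 0.739]
force: [-13.7, 21.9, 11.9]
grip_width: 0.0215
grip_force: 50.0
9.7 [0.61165787 0.1698062  0.01577974] [-3.13762644e+00 -2.38595949e-03  7.39037104e-01] [-13.68892555  21.91267483  11.93518359] 0.02154528551398661 50.039799213409424
board mm, tcp-85: [0.23822675 0.40286596] z 3.7797360348522693 dyaw deg 0.06906847587438784
```

View pics/d.png

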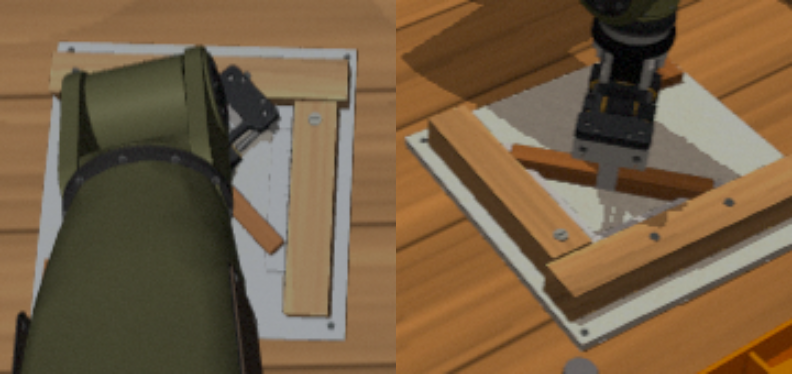

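```bash
python3 -m pendant '[-0.0015,0.0015,0,0,0,0,-1, -0.003,0.003,0,0,0,0,-1, -0.003,0.003,0,0,0,0,-1, -0.003,0.003,0,0,0,0,-1]' 60
cat > ang.py <<'E'
from fit import *
from plan import *
import sys
st();c,sn=np.cos(b[2]),np.sin(b[2]);d=o['ee_pos'][:2]-b[:2]
print('tcp-85',1000*np.array([c*d[0]+sn*d[1],-sn*d[0]+c*d[1]])-85,'yaw',np.degrees(o['eef_rot'][2]-b[2]+np.pi/4))
p=snap('top');g=p['pixels']
# wood mask in a stud window, fit edge lines in board frame on top plane z=.05
h=cv2.cvtColor(g,cv2.COLOR_RGB2HSV).astype(int)
P=[]
for y in range(40,200,6):
    xs=np.arange(-62,30,.5);uv=proj(p,T(b,.012,np.c_[xs,np.full(len(xs),y),np.full(len(xs),38)])).astype(np.float32)
    pr=cv2.remap(h[...,1].astype(np.float32),uv[:,:1],uv[:,1:],cv2.INTER_LINEAR).ravel()
    w=np.flatnonzero(pr>70)
    if len(w): P.append((y,xs[w[0]],xs[w[-1]]))
P=np.array(P);
for k in(1,2):
    r=P[:,k];f=np.polyfit(P[:,0],r,1)
    for _ in range(3): 
        e=np.abs(np.polyval(f,P[:,0])-r);f=np.polyfit(P[e<=np.median(e)*2+.1,0],r[e<=np.median(e)*2+.1],1)
    print('edge',k,'slope',f[0],'x at y0',f[1])
E
python3 ang.py
```

```text
time_s: 10.2
ee_pos: [0.6113, 0.1695, 0.0157]
eef_rot: [-3.136, -0.004, 0.74]
force: [-14.4, 33.7, 11.3]
grip_width: 0.0217
grip_force: 60.1
10.2 [0.61131039 0.16950378 0.01572665] [-3.13609179 -0.00386116  0.739809  ] [-14.41772022  33.73502295  11.27755728] 0.021680221831498404 60.061315298080444
tcp-85 [-0.0803706   0.73557367] yaw 0.11329488530251307
edge 1 slope 2.006496021057433e-16 x at y0 -47.00000000000003
edge 2 slope -0.0032150439793751937 x at y0 -0.8543827722171669
```

```bash
python3 -m pendant '[0.001,0.001,0,0,0,0,-1, 0.002,0.002,0,0,0,0,-1, 0.003,0.003,0,0,0,0,-1, 0.003,0.003,0,0,0,0,-1, 0.003,0.003,0,0,0,0,-1]'
python3 ang.py
python3 - <<'E'
from fit import *
p=snap('scene')
c=cv2.resize(p['pixels'][150:290,300:480],None,fx=4.2,fy=4.2,interpolation=cv2.INTER_CUBIC)[:,:,::-1]
cv2.imwrite('pics/e.png',c)
E
```

```text
time_s: 10.75
ee_pos: [0.6115, 0.1696, 0.0156]
eef_rot: [-3.133, 0.0, 0.74]
force: [-29.9, 33.9, 20.3]
grip_width: 0.0217
grip_force: 60.1
10.75 [0.61145182 0.16956371 0.0156494 ] [-3.13300814e+00  1.60166987e-04  7.40051634e-01] [-29.88429943  33.89223458  20.34331278] 0.02169146395354697 60.10652303695679
tcp-85 [-0.01378147  0.59715215] yaw 0.12719675305710626
edge 1 slope -0.003968253968253889 x at y0 -46.494708994709
edge 2 slope -0.0027297543221110163 x at y0 -0.9065514103730656
```

View pics/e.png

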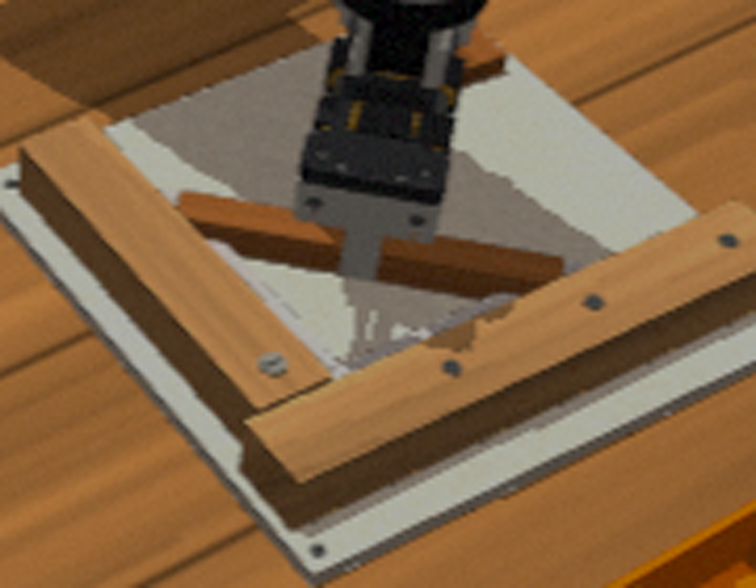

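```bash
python3 -m pendant '[0,0,0,-0.002,-0.0018,0,-1, 0,0,0,-0.004,-0.0036,0,-1, 0,0,0,-0.004,-0.0036,0,-1, 0,0,0,-0.004,-0.0036,0,-1, 0,0,0,-0.004,-0.0036,0,-1]'
python3 ang.py
```

```text
time_s: 11.35
ee_pos: [0.6114, 0.1695, 0.0157]
eef_rot: [-3.139, 0.006, 0.74]
force: [-30.3, 31.2, 21.2]
grip_width: 0.0216
grip_force: 60.0
11.35 [0.61143894 0.16948935 0.01565987] [-3.13906215  0.00575106  0.73970964] [-30.2539392   31.1701684   21.16197398] 0.021576398310682816 60.01578211784363
tcp-85 [-0.08867189  0.6064848 ] yaw 0.10760189425850523
edge 1 slope -0.004072586013799776 x at y0 -46.52037467791327
edge 2 slope -0.0025932666060054653 x at y0 -0.9462238398544124
```

```bash
python3 -c "
from station import order
print(order.hand_in())"
```

```text
the job is handed in; nothing more can be done
None
```

I handed the job in with the square flat on the board and its corner pressed home, about 30 N against the rail and 31 N against the stud. The stud measured square to within about 0.004 rad, and the arm was still gripping the wooden bar at 60 N.

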